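Third hand at the mounting jig

ROBOT

A 7-joint arm with a two-finger parallel gripper is mounted at the origin on the work surface. World frame = base frame: x ahead of the robot, y to its left, z up, the work surface at z = 0. Lengths are in m, angles in rad, forces in N, time in s.
With the tool pointing down it reaches from about 0.4 to 0.85 m from the base axis. Payload 4.5 kg.
Tool frame: the origin (TCP) lies between the finger pads; the fingertips stand 19 mm ahead of it and the grasp point (between the pads) is the TCP; z points along the fingers, y is the direction in which the jaws open and shut (so a half turn about z gives the same grasp; the last joint's range is limited). The gripper opens to 88 mm and grips with 3 to 60 N. Pads are 18 mm wide; open, the fingers measure 123 mm over their backs; the gripper's body (75 mm by 187 mm) begins 45 mm behind the grasp point.
Start: joints at [1.162, 0.689, -0.195, 1.565, 0.157, 0.902, -0.215], TCP at [0.268, -0.565, 0.258] pointing down, gripper open.
Joint ranges: [-3.01, 3.01], [-0.46, 2.08], [-1.47, 1.51], [0.13, 2.56], [-1, 4.14], [0.04, 2.09], [-2.66, 2.66]. Speed limits (rad/s): [2.57, 2.57, 3.14, 3.14, 3.14, 3.14, 3.14].

INTERFACE

Orientations are given as a unit quaternion [x, y, z, w].
In Python, from plant import status, snapshot, finish_job, cut_out, tip_of gives the robot as it stands. The module is installed in compiled form; this text tells all that it offers.
- The arm moves only by the tool carry_out, never from a script. Its arguments are lists of equal length, an entry for each row: "linear": the shift along the world's x, y, z in m, a list of three; "roll": the turn about the world's z in rad. A call has 1 to 8 rows; each row is the pose to reach, as a shift and turn from the pose measured when the call began; what a row does not reach only later rows make up. A row lasts 1/12 s, in which the tool goes at most 41.7 mm and 7.16 degrees, less where a joint would pass 70% of its speed; a pose out of reach is approached as far as the arm can. A call with a gripper value outside its range is refused whole. "gripper" is the opening, from 0 (shut) to 1 (fully open), set as the call begins (left out, the last holds). The fingers move at their own pace and stop on an object; "grip_force" is the grip in N (left out, the last holds). Time passes only in rows, so rows that repeat a pose let the fingers close. It gives the time, the measured TCP pose, the force and the opening at its end, in the units of the state.
- status.get_state(): the state, without advancing time (a new reading comes with each control period).
- snapshot(name): name is "scene" or "side" or "wrist"; returns a dict with "img" (384x512x3 uint8, red, green, blue), "range_z" (384x512 float32, m along the optical axis (not along the pixel's ray), 0 where there is no reading), "fx", "fy", "cx", "cy" (pixels), "world_from_camera" (4x4, takes a point from camera to world coordinates). Camera axes: x right, y down, z forward; pixel columns grow to the right and rows downward; lengths in m; the calibration is good to about 2 mm. A picture is of the moment at which its call begins.
- finish_job(): hands the job in, once; it reports no verdict.
Trained networks look in a picture, given as the dict that the camera call returned (one of the last four; its "shot" number tells which), for a name from the list of things; names that differ only in an ending like _2 or _b are one class to them, and where a whole thing is asked for, a point or a joint stands for the part that bears it (a point fixed in the world has none). Each returns a list of dicts, best first, with "confidence" (0 to 1); they miss things now and then, are a little off and sometimes report something else, mostly with a low value. They report only what shows in the picture. A call takes as long as a camera call. They do not tell look-alikes from the thing itself.
- cut_out(picture, query): "region" (384x512 bool, what is visible of it) and "pixel" ([column, row] in pixels, amid what is visible of it).
- tip_of(picture, query): "pixel" ([column, row] in pixels: a listed point, or the origin of a listed thing).
The state is a dict: "clock": time; "q": joint angles; "qd": joint speeds; "joint_torque": joint torques, N m; "tool_pos": TCP position; "eef_rot": TCP orientation; "contact_force": force on the tool from outside, world axes, zero at the start; "moment": the same for the moment, N m; "opening": opening from 0.0 (shut) to 1.0 (fully open).
Only numpy, scipy, OpenCV 4.12 (cv2) and the standard library are available. Lean on these libraries where they do the work, as an engineer would, in place of code of your own. Each camera call takes 0.05 s, during which the arm holds its last target.

TASK

Turn the red clamp knob on the mounting jig clockwise to its stop so that the sprung fence is free, then stand the light bracket on the jig's bed, centred on the white line with the outer face of its back plate flat against the fence, and press it towards the fence with a steady 10 newtons or so, which brings the red pointers to the middle of the green zones; never run the fence in to its hard stop. Finish while still holding it pressed like that, so that I can drive the screws through the fence into the plate; leave the other things on the shelf where they are.

Things in the scene. Friction and masses are not known exactly. Their poses are not given: they have to be found in the camera images.
- jig: fixed mounting jig. Origin: on the table below the middle of the fence's rest face; x is the pressing direction (from the bed's open end to the fence), y across, z up. Plywood bed: top 12 mm above the table, 150 mm wide, x = -130 to +110 mm; a white line marks its middle (y = 0). White gauge rails stand at y = +-58 to 72 mm, x = -5 to 50 mm, tops 40 mm above the table.
- fence_face (a point): middle of the face of the sprung aluminium fence plate (110 wide, 12 thick, from 15 to 51 mm above the table), 33 mm above the table; moves with the fence; axes as the jig's. The face is upright and looks along -x of the jig. A red pointer at each end moves along a gauge rail with a green zone on top (0.0045 to 0.0145 of joint fence).
- fence (a joint): how far the sprung fence is pushed in along the jig's +x, m: 0 at rest, hard stop at 0.020. It starts to give at 2.4 N and then takes 0.8 N more per mm, so 10 N is 0.0095. While the clamp knob locks it, it gives only about 2 mm.
- lock (a joint): turn of the red clamp knob behind the fence, rad: grows clockwise seen from above, from 0 (locked) to 1.5, its end stop (free). Starts near 0. Stiff: about 0.1 N m; stays where it is left. Its steel dog stands behind the fence's stem while locked.
- lock_grip (a point): middle of the knob's bar grip, on the knob's upright axis, 73 mm above the table, at x = 75 mm, y = 0 in the jig's frame. The bar is 44 mm long, 14 mm thick and 30 mm high (58 to 88 mm above the table); x runs along its length, which lies along the jig's x at joint 0. Below it is a red collar 36 mm across, top 58 mm above the table.
- bracket: loose wooden light bracket, about 0.16 kg, standing upright. Origin: on its underside, 20 mm below point bracket_grip, same axes.
- bracket_grip (a point): middle of the bracket's web, 20 mm above its underside; z up. Web 18 mm thick (y), 40 high, 60 long (x = -30 to +30 mm). At its +x end is the back plate, 90 wide (y), 50 high, 14 mm thick; its outer face, which goes against the fence, is 44 mm from this point along +x. At the -x end is a round black and red tail light, 36 mm across, ending at x = -52 mm.
- bracket_face (a point): middle of the outer face of the bracket's back plate, 44 mm along +x from bracket_grip, 20 mm above the underside; +x points out of the face.
- multitool: bystander, leave it alone: red folding multitool, 90 x 26 x 22 mm, lying flat; origin at the centre of its underside
- bell: bystander, leave it alone: chrome bicycle bell, dome 56 mm across, 38 mm high; origin at the centre of its underside
- spoke_key: bystander, leave it alone: round steel spoke key, 36 mm across, 7 mm thick; origin at the centre of its underside
- spare_light: bystander, leave it alone: round black silicone light with a white lens, 44 mm across, 28 mm high; origin at the centre of its underside
- oil: bystander, leave it alone: yellow oil bottle, 40 mm across, 110 mm high; origin at the centre of its underside
- screw_jar: bystander, leave it alone: glass jar with a steel lid, 60 mm across, 60 mm high; origin at the centre of its underside
Things that resemble listed ones, but are neither listed nor needed, are in the scene too. What is shaped like the bracket but turquoise is not meant.

How it is judged:
On the way, in this order (a step that is already met when the one before it is completed fails the run):
1. the clamp knob is turned clockwise to its stop, freeing the fence (past 1.2 of 1.5 rad) (value of joint lock above 1.2 rad), for 0.2 s.
2. the bracket stands on the bed, centred and square, and is pressed against the fence with 6 to 14 N, steadily for 1.5 s (contact force between bracket and fence between 6 and 14 N and value of joint lock above 1.2 rad and contact force between the fingers and bracket above 3 N and y of bracket_grip in the frame of jig between -0.01 and 0.01 m and z of bracket_grip in the frame of jig between 0.028 and 0.036 m and angle between bracket's own z axis and vertical below 0.1 rad and angle between the x axis of bracket and the x axis of jig, either way round below 0.12 rad and x of bracket_face in the frame of jig above 0 m and velocity of joint fence between -0.01 and 0.01 m/s), for 1.5 s.
At the end, for the whole second after the job is handed in: The fingers press the bracket against the freed fence with 6 to 14 N, fence at rest (under 10 mm/s); bracket upright (0.1 rad) on the bed (underside within 4 mm), within 10 mm of the middle line, square within 0.12 rad, plate to the fence; knob past 1.2 rad (all of step 2); the arm keeps its last pose, push and grip.
It fails at once if the fence is run in to its hard stop (beyond 18.5 of 20 mm) (value of joint fence above 0.0185 m).
It fails at once if another thing on the shelf is moved more than 20 mm (distance of any of multitool, bell, spoke_key, spare_light, oil, screw_jar from where it was at the start of the episode above 0.02 m).
It also fails if it takes over 58 s, if anything falls off the work surface, if the arm or the gripper's body presses on something with over 40 N, if the wrist force passes 120 N, or if a joint passes its speed limit or range.

## Working session

There is one attempt and no reset: what is moved stays moved. The work goes in short steps, Python scripts to look and compute and a tool call to move; the robot and the scene stay as the last step left them, time stands still between calls to the robot, and variables do not carry over. Pictures are saved under pics/ and viewed, and the job is handed in when it is done.

Besides the shell and the picture viewer there is one more tool, called after "Emit:" as name(argument=value, ...), one argument or row to a line, values as JSON. carry_out: Moves the arm, as the interface text tells. Its arguments: {"type":"object","properties":{"linear":{"type":"array"},"roll":{"type":"array"},"gripper":{"type":"number"},"grip_force":{"type":"number"}},"required":["linear","roll"]}

```bash
mkdir -p pics; cat > h.py <<'E'
import numpy as np, cv2
from plant import status, snapshot, finish_job, cut_out, tip_of
def save(p,name,marks=()):
    im=cv2.cvtColor(p["img"],cv2.COLOR_RGB2BGR).copy()
    for (u,v) in marks: cv2.circle(im,(int(u),int(v)),3,(255,0,255),1)
    cv2.imwrite("pics/"+name+".png",im)
def ray(p,u,v,z):
    T=np.array(p["world_from_camera"]);d=T[:3,:3]@np.array([(u-p["cx"])/p["fx"],(v-p["cy"])/p["fy"],1]);o=T[:3,3]
    return o+d*(z-o[2])/d[2]
def cloud(p):
    T=np.array(p["world_from_camera"]);h,w=p["range_z"].shape
    u,v=np.meshgrid(np.arange(w),np.arange(h));Z=p["range_z"]
    P=np.stack([(u-p["cx"])/p["fx"]*Z,(v-p["cy"])/p["fy"]*Z,Z],-1)
    return P@T[:3,:3].T+T[:3,3]
E
python3 - <<'E'
from h import *
np.set_printoptions(precision=3,suppress=True)
s=status.get_state(); print({k:np.round(v,3) for k,v in s.items()})
for n in ["scene","side"]:
    p=snapshot(n);C=cloud(p);m=[]
    for q in ["jig","fence_face","lock_grip","bracket","bracket_grip","bracket_face"]:
        for r in tip_of(p,q)[:3]:
            u,v=r["pixel"];m.append((u,v));print(n,q,round(r["confidence"],2),np.round([u,v]),C[min(383,int(v)),min(511,int(u))])
    save(p,n+"0",m)
p=snapshot("wrist");save(p,"wrist0")
E
```

```text
{'clock': np.float64(0.0), 'q': array([ 1.162,  0.69 , -0.194,  1.566,  0.157,  0.903, -0.215]), 'qd': array([ 0.   ,  0.   ,  0.001,  0.001,  0.001,  0.002, -0.   ]), 'joint_torque': array([ -0.001, -52.756,  -1.267, -15.343,  -0.053,   0.007,   0.   ]), 'tool_pos': array([ 0.267, -0.564,  0.257]), 'eef_rot': array([ 0.976,  0.22 , -0.   , -0.001]), 'contact_force': array([-0.288, -0.495, -0.358]), 'moment': array([-0.016, -0.041, -0.031]), 'opening': np.float64(1.005)}
scene jig 0.84 [213. 178.] [ 0.602 -0.125  0.03 ]
scene fence_face 0.87 [208. 171.] [ 0.6   -0.145  0.049]
scene fence_face 0.39 [212. 176.] [ 0.604 -0.124  0.044]
scene lock_grip 0.52 [191. 183.] [ 0.673 -0.124  0.09 ]
scene bracket 0.98 [344. 227.] [0.47  0.246 0.04 ]
scene bracket 0.79 [366. 188.] [0.32  0.217 0.023]
scene bracket_grip 0.9 [369. 184.] [0.314 0.219 0.04 ]
scene bracket_grip 0.71 [344. 224.] [0.468 0.241 0.041]
scene bracket_face 0.97 [337. 237.] [0.493 0.244 0.009]
scene bracket_face 0.82 [370. 171.] [0.283 0.195 0.047]
scene bracket_face 0.18 [210. 178.] [ 0.604 -0.131  0.031]
side jig 0.56 [292. 238.] [ 0.587 -0.149  0.014]
side jig 0.48 [299. 317.] [ 0.542 -0.385  0.035]
side fence_face 0.91 [295. 228.] [ 0.594 -0.139  0.051]
side fence_face 0.57 [232. 141.] [0.49  0.224 0.051]
side fence_face 0.23 [303. 320.] [ 0.55  -0.392  0.03 ]
side lock_grip 0.74 [322. 216.] [ 0.667 -0.138  0.08 ]
side bracket 0.67 [178. 163.] [ 0.31   0.215 -0.   ]
side bracket 0.61 [222. 152.] [0.452 0.229 0.002]
side bracket_grip 0.77 [174. 160.] [0.3   0.203 0.028]
side bracket_grip 0.76 [217. 148.] [0.438 0.231 0.021]
side bracket_face 0.92 [233. 142.] [0.489 0.218 0.053]
side bracket_face 0.71 [162. 165.] [0.262 0.205 0.016]
side bracket_face 0.45 [315. 162.] [0.724 0.108 0.016]
```

View pics/scene0.png

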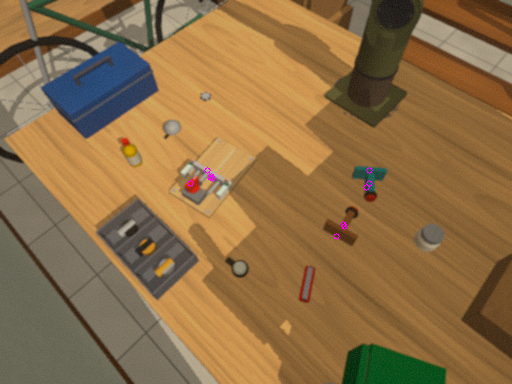

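View pics/side0.png

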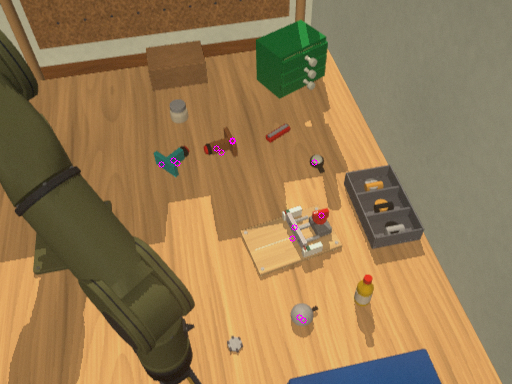

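View pics/wrist0.png

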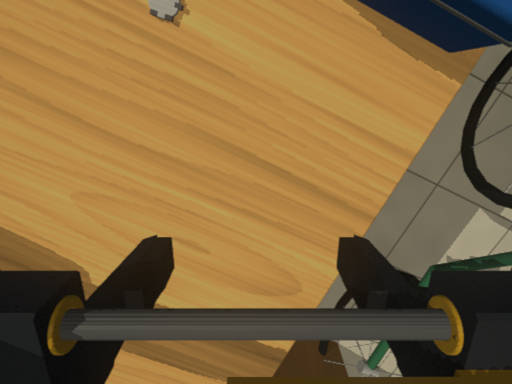

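The brown bracket is at (344,224) in scene and (218,148) in side. The turquoise look-alike is at (369,184). The jig is at (210,178) in scene, with its knob at (191,185).

```bash
python3 - <<'E'
from h import *
np.set_printoptions(precision=3,suppress=True)
for n in ["scene","side"]:
    p=snapshot(n);C=cloud(p);img=p["img"].astype(int)
    print("table z", np.median(C[...,2][(abs(C[...,0]-.45)<.05)&(abs(C[...,1]-.05)<.05)]))
    for q in ["jig","bracket","lock_grip"]:
        for r in cut_out(p,q)[:3]:
            R=r["region"]&(p["range_z"]>0);P=C[R];P=P[P[:,2]>-.02]
            if len(P)<5: continue
            hi=P[P[:,2]>(.006 if q!="lock_grip" else .06)]
            rect=cv2.minAreaRect(hi[:,:2].astype(np.float32)*1000)
            print(n,q,round(r["confidence"],2),r["pixel"],R.sum(),"col",img[R].mean(0).round(),rect,"med",np.median(hi,0),hi[:,2].max())
            if q=="lock_grip":
                red=R&(img[...,0]>120)&(img[...,1]<70)&(C[...,2]>.07); print(" bar",C[red].mean(0),cv2.minAreaRect(C[red][:,:2].astype(np.float32)*1000))
E
```

```text
table z 4.717023063360859e-05
scene jig 0.71 [208.8, 175.8] 3627 col [180. 141.  95.] ((584.3310546875, -142.4906463623047), (242.2232666015625, 151.40057373046875), 9.690526962280273) med [ 0.603 -0.129  0.013] 0.09255459565196711
scene bracket 0.95 [367.6, 177.0] 642 col [53. 76. 61.] ((310.606201171875, 219.9931640625), (96.96980285644531, 89.55535125732422), 36.12324142456055) med [0.299 0.214 0.038] 0.05315413548668524
scene bracket 0.87 [343.2, 229.6] 619 col [93. 58. 27.] ((447.5793762207031, 239.95912170410156), (94.57193756103516, 88.19559478759766), 9.908421516418457) med [0.486 0.242 0.039] 0.05376734266864169
scene lock_grip 0.73 [193.5, 186.0] 200 col [179.  54.  30.] ((668.25732421875, -124.78321838378906), (43.073570251464844, 20.949146270751953), 8.219939231872559) med [ 0.669 -0.123  0.084] 0.09255459565196711
 bar [ 0.671 -0.124  0.083] ((669.6328125, -126.58767700195312), (40.131839752197266, 12.636527061462402), 4.652768135070801)
  return _methods._mean(a, axis=axis, dtype=dtype,
  ret = um.true_divide(
Traceback (most recent call last):
ValueError: zero-size array to reduction operation maximum which has no identity
```

```bash
python3 - <<'E'
from h import *
p=snapshot("scene");im=cv2.cvtColor(p["img"],cv2.COLOR_RGB2BGR)
a=cv2.resize(im[130:225,160:270],None,fx=6,fy=6,interpolation=cv2.INTER_CUBIC);cv2.imwrite("pics/jigz.png",a)
p=snapshot("side");im=cv2.cvtColor(p["img"],cv2.COLOR_RGB2BGR)
a=cv2.resize(im[190:285,235:350],None,fx=6,fy=6,interpolation=cv2.INTER_CUBIC);cv2.imwrite("pics/jigz2.png",a)
E
```

```text
(no output)
```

View pics/jigz.png

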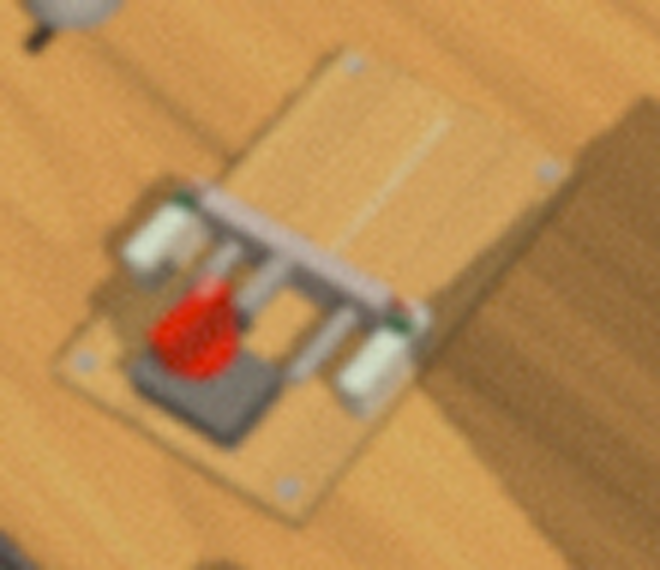

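View pics/jigz2.png

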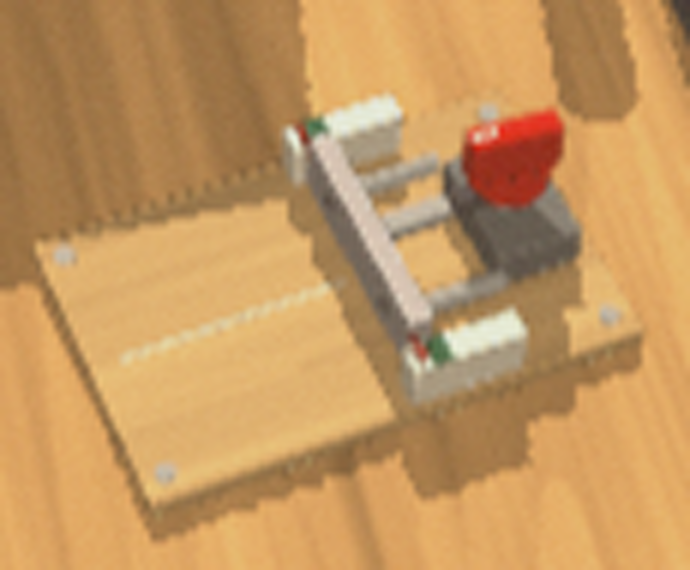

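```bash
python3 - <<'E'
from h import *
np.set_printoptions(precision=4,suppress=True)
print(status.get_state()["clock"])
for n in ["scene","side"]:
    p=snapshot(n);C=cloud(p);img=p["img"].astype(int)
    B=(abs(C[...,0]-.45)<.085)&(abs(C[...,1]-.24)<.085)&(p["range_z"]>0)
    P=C[B&(C[...,2]>.006)];print(n,len(P),cv2.minAreaRect(P[:,:2].astype(np.float32)*1000))
    T=C[B&(C[...,2]>.044)];r=cv2.minAreaRect(T[:,:2].astype(np.float32)*1000);print(" platetop",len(T),T.mean(0),r)
    W=C[B&(C[...,2]>.036)&(C[...,2]<.0435)];W=W[W[:,0]<.47];print(" webtop",len(W),W.mean(0),cv2.minAreaRect(W[:,:2].astype(np.float32)*1000))
    J=C[(abs(C[...,0]-.6)<.15)&(abs(C[...,1]+.14)<.14)&(C[...,2]>.006)&(C[...,2]<.1)]
    hh=J[(J[:,2]<.017)];print(" bed",cv2.minAreaRect(hh[:,:2].astype(np.float32)*1000))
    F=J[(J[:,2]>.046)&(J[:,2]<.056)&(J[:,0]<.64)];print(" fence top",len(F),F.mean(0),cv2.minAreaRect(F[:,:2].astype(np.float32)*1000))
    red=(img[...,0]>120)&(img[...,1]<70)&(abs(C[...,0]-.67)<.05)&(abs(C[...,1]+.125)<.05)&(C[...,2]>.082)
    print(" bartop",red.sum(),C[red].mean(0),cv2.minAreaRect(C[red][:,:2].astype(np.float32)*1000))
    for q in ["oil","bell","multitool"]:
        for r in tip_of(p,q)[:1]: print(q,ray(p,*r["pixel"],0))
E
```

```text
1.05
scene 625 ((447.1811218261719, 239.8486785888672), (95.71812438964844, 89.21920776367188), 9.202348709106445)
 platetop 197 [0.487  0.2471 0.049 ] ((472.2572937011719, 244.00396728515625), (43.7611198425293, 88.78956604003906), 9.795539855957031)
 webtop 136 [0.4404 0.2381 0.0392] ((437.36248779296875, 238.82608032226562), (65.78020477294922, 20.52692985534668), 9.411127090454102)
 bed ((584.0713500976562, -142.74481201171875), (241.18524169921875, 151.41702270507812), 9.460845947265625)
 fence top 195 [ 0.6047 -0.1376  0.05  ] ((616.6077270507812, -137.33755493164062), (47.77804946899414, 110.49730682373047), 9.316452026367188)
 bartop 59 [ 0.672  -0.1253  0.0868] ((669.8292846679688, -126.97740173339844), (40.085384368896484, 12.303628921508789), 6.007993698120117)
oil [ 0.7071 -0.3668  0.    ]
bell [ 0.5473 -0.3707  0.    ]
multitool [0.64  0.267 0.   ]
side 530 ((450.6591491699219, 236.9258575439453), (166.3813934326172, 163.8350830078125), 0.1332288682460785)
 platetop 115 [0.4825 0.2421 0.0495] ((475.382080078125, 249.21551513671875), (74.49360656738281, 85.77590942382812), 63.87421417236328)
 webtop 90 [0.4371 0.2352 0.0397] ((434.9593505859375, 234.7366943359375), (70.7238540649414, 25.93179702758789), 14.523650169372559)
 bed ((600.1492919921875, -138.07537841796875), (297.9706115722656, 273.96685791015625), 0.4154312014579773)
 fence top 216 [ 0.6038 -0.1421  0.0506] ((617.0327758789062, -143.1631317138672), (48.034175872802734, 130.29739379882812), 9.84550952911377)
 bartop 55 [ 0.668  -0.1336  0.0872] ((666.1002197265625, -133.10240173339844), (39.354244232177734, 12.682477951049805), 13.509786605834961)
oil [ 0.7133 -0.3637  0.    ]
bell [ 0.5465 -0.3731  0.    ]
multitool [0.6345 0.2579 0.    ]
```

Emit:
carry_out(
  linear=[
    [0.027, 0.029, 0],
    [0.054, 0.058, 0],
    [0.081, 0.087, 0],
    [0.108, 0.116, 0],
    [0.135, 0.145, 0],
    [0.162, 0.174, 0],
    [0.189, 0.203, 0],
    [0.216, 0.232, 0],
  ],
  roll=[-0.05, -0.1, -0.15, -0.2, -0.25, -0.275, -0.275, -0.275],
  gripper=1,
)

```text
clock: 2.12
tool_pos: [0.485, -0.3311, 0.2579]
eef_rot: [0.996, 0.084, 0.0, 0.0]
contact_force: [0.0, 0.1, -0.7]
opening: 0.998
```

Emit:
carry_out(
  linear=[
    [0.027, 0.029, 0],
    [0.054, 0.058, 0],
    [0.081, 0.087, 0],
    [0.108, 0.116, 0],
    [0.135, 0.145, 0],
    [0.162, 0.174, 0],
    [0.185, 0.202, 0],
    [0.185, 0.202, 0],
  ],
  roll=[0, 0, 0, 0, 0, 0, 0, 0],
)

```text
clock: 2.78
tool_pos: [0.6748, -0.1181, 0.2574]
eef_rot: [0.996, 0.09, 0.003, -0.004]
contact_force: [0.2, 1.5, 0.3]
opening: 0.997
```

```bash
cat >> h.py <<'E'
def yaw(s=None):
    s=s or status.get_state();x,y,z,w=s["eef_rot"]
    return np.degrees(np.arctan2(1-2*(x*x+z*z),2*(x*y-z*w)))%180
E
python3 - <<'E'
from h import *
np.set_printoptions(precision=4,suppress=True)
s=status.get_state();print(s["clock"],s["tool_pos"],yaw(s),s["q"])
p=snapshot("wrist");C=cloud(p);img=p["img"].astype(int)
print(np.array(p["world_from_camera"]))
m=[]
for q in ["lock_grip","jig","fence_face"]:
    for r in tip_of(p,q)[:2]:
        m.append(r["pixel"]);print(q,r["confidence"],r["pixel"],ray(p,*r["pixel"],{"lock_grip":.073,"jig":0,"fence_face":.033}[q]))
red=(img[...,0]>120)&(img[...,1]<70)&(C[...,2]>.083)&(C[...,2]<.095)
print(" bartop",red.sum(),C[red].mean(0),cv2.minAreaRect(C[red][:,:2].astype(np.float32)*1000))
save(p,"wrist1",m)
E
```

```text
2.7833 [ 0.6748 -0.1181  0.2574] 100.29676478543396 [ 0.1367  0.7707 -0.0546  1.3697  0.0356  0.9985 -1.3129]
[[ 0.1784 -0.9331 -0.3123  0.7567]
 [-0.9839 -0.1715 -0.0495 -0.1039]
 [-0.0073  0.3161 -0.9487  0.3844]
 [ 0.      0.      0.      1.    ]]
lock_grip 0.78 [261.1, 183.3] [ 0.6642 -0.1249  0.073 ]
lock_grip 0.26 [263.5, 217.4] [ 0.6263 -0.1347  0.073 ]
jig 0.65 [262.7, 219.8] [ 0.5921 -0.1415  0.    ]
jig 0.48 [444.8, 163.5] [ 0.7105 -0.3543  0.    ]
fence_face 0.63 [262.0, 229.1] [ 0.5937 -0.1398  0.033 ]
 bartop 502 [ 0.6702 -0.1297  0.0872] ((682.2625732421875, -240.19052124023438), (42.87797927856445, 239.9658660888672), 7.728039264678955)
```

View pics/wrist1.png

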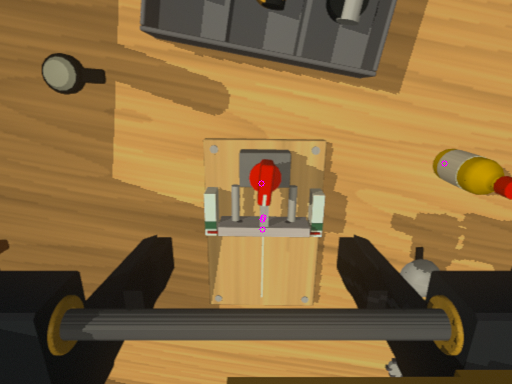

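The wrist view shows the jig square below the gripper, with the knob at (264,182), the fence at (262,227) and the line at x=262.

```bash
python3 - <<'E'
from h import *
np.set_printoptions(precision=4,suppress=True)
p=snapshot("wrist");C=cloud(p);img=p["img"].astype(int)
s=status.get_state();print(s["tool_pos"],yaw(s),np.abs(s["qd"]).max())
near=(abs(C[...,0]-.66)<.05)&(abs(C[...,1]+.128)<.05)
red=near&(img[...,0]>120)&(img[...,1]<70)&(C[...,2]>.083)&(C[...,2]<.095)
print(" bartop",red.sum(),C[red].mean(0),cv2.minAreaRect(C[red][:,:2].astype(np.float32)*1000))
J=C[(abs(C[...,0]-.58)<.15)&(abs(C[...,1]+.14)<.12)]
b=J[(J[:,2]>.009)&(J[:,2]<.016)];print("bed",cv2.minAreaRect(b[:,:2].astype(np.float32)*1000),np.median(b[:,2]))
f=J[(J[:,2]>.046)&(J[:,2]<.056)&(J[:,0]<.63)];print("fence",cv2.minAreaRect(f[:,:2].astype(np.float32)*1000))
E
```

```text
[ 0.669  -0.1313  0.2579] 99.47384954953871 0.010022938953696514
 bartop 499 [ 0.6699 -0.1281  0.0872] ((667.4022216796875, -128.30294799804688), (42.16265106201172, 13.903281211853027), 4.554462432861328)
bed ((582.2943115234375, -142.40835571289062), (239.7324676513672, 150.12216186523438), 9.526922225952148) 0.01166626395721368
fence ((611.501220703125, -137.3455047607422), (38.87329864501953, 109.6536865234375), 10.916234016418457)
```

Emit:
carry_out(
  linear=[
    [-0.002, 0.003, -0.03],
    [-0.002, 0.003, -0.06],
    [-0.002, 0.003, -0.09],
    [-0.002, 0.003, -0.12],
    [-0.002, 0.003, -0.145],
    [-0.002, 0.003, -0.165],
    [-0.002, 0.003, -0.176],
    [-0.002, 0.003, -0.176],
  ],
  roll=[-0.02, -0.04, -0.05, -0.05, -0.05, -0.05, -0.05, -0.05],
  gripper=1,
)

```text
clock: 3.7
tool_pos: [0.6647, -0.1296, 0.0795]
eef_rot: [0.998, 0.057, -0.003, 0.001]
contact_force: [-0.6, -0.4, -0.6]
opening: 1.0
```

Emit:
carry_out(
  linear=[
    [0, 0, 0],
    [0, 0, 0],
    [0, 0, 0],
    [0, 0, 0],
    [0, 0, 0],
    [0, 0, 0],
    [0, 0, 0],
    [0, 0, 0],
  ],
  roll=[0, 0, 0, 0, 0, 0, 0, 0],
  gripper=0,
  grip_force=30,
)

```text
clock: 4.37
tool_pos: [0.6648, -0.1295, 0.0797]
eef_rot: [0.998, 0.057, -0.003, 0.001]
contact_force: [0.6, -0.1, 0.9]
opening: 0.417
```

```bash
python3 - <<'E'
from h import *
s=status.get_state();print({k:np.round(v,3) for k,v in s.items()},yaw(s))
E
```

```text
{'clock': np.float64(4.367), 'q': array([ 0.138,  0.979, -0.029,  1.508,  0.044,  0.66 , -1.37 ]), 'qd': array([ 0.001,  0.002,  0.002, -0.001, -0.   ,  0.001, -0.001]), 'joint_torque': array([ 7.0000e-03, -6.1067e+01,  1.1270e+00, -1.2143e+01, -6.0000e-03,
       -5.1000e-02, -0.0000e+00]), 'tool_pos': array([ 0.665, -0.13 ,  0.08 ]), 'eef_rot': array([ 0.998,  0.057, -0.003,  0.001]), 'contact_force': array([ 0.568, -0.062,  0.86 ]), 'moment': array([ 0.029,  0.01 , -0.074]), 'opening': np.float64(0.417)} 96.50573776641627
```

Turning −1.5 rad from here would run joint 7 past its limit (−2.66). I'll open, lift, make a half turn and grip from the other side.

Emit:
carry_out(
  linear=[
    [0, 0, 0],
    [0, 0, 0],
    [0, 0, 0],
    [0, 0, 0],
    [0, 0, 0.02],
    [0, 0, 0.04],
    [0, 0, 0.05],
    [0, 0, 0.05],
  ],
  roll=[0, 0, 0, 0, 0, 0, 0.1, 0.2],
  gripper=1,
)

```text
clock: 5.03
tool_pos: [0.6667, -0.1299, 0.1326]
eef_rot: [0.987, 0.158, -0.0, 0.002]
contact_force: [0.7, -0.4, -0.4]
opening: 0.991
```

Emit:
carry_out(
  linear=[
    [0, 0, 0],
    [0, 0, 0],
    [0, 0, 0],
    [0, 0, 0],
    [0, 0, 0],
    [0, 0, 0],
    [0, 0, 0],
    [0, 0, 0],
  ],
  roll=[0.12, 0.24, 0.36, 0.48, 0.6, 0.72, 0.84, 0.96],
)

```text
clock: 5.7
tool_pos: [0.6666, -0.1301, 0.1326]
eef_rot: [0.801, 0.599, 0.001, 0.002]
contact_force: [0.0, -0.3, -0.6]
opening: 1.0
```

Emit:
carry_out(
  linear=[
    [0, 0, 0],
    [0, 0, 0],
    [0, 0, 0],
    [0, 0, 0],
    [0, 0, 0],
    [0, 0, 0],
    [0, 0, 0],
    [0, 0, 0],
  ],
  roll=[0.12, 0.24, 0.36, 0.48, 0.6, 0.72, 0.84, 0.96],
)

```text
clock: 6.37
tool_pos: [0.6665, -0.1305, 0.1325]
eef_rot: [0.432, 0.902, 0.001, 0.002]
contact_force: [0.4, -0.3, -0.3]
opening: 1.002
```

Emit:
carry_out(
  linear=[
    [0, 0, 0],
    [0, 0, 0],
    [0, 0, 0],
    [0, 0, 0],
    [0, 0, 0],
    [0, 0, 0],
    [0, 0, 0],
    [0, 0, 0],
  ],
  roll=[0.12, 0.24, 0.36, 0.48, 0.6, 0.72, 0.84, 0.96],
)

```text
clock: 7.03
tool_pos: [0.6664, -0.131, 0.1324]
eef_rot: [-0.036, 0.999, 0.002, 0.001]
contact_force: [-0.7, 0.4, 0.1]
opening: 1.003
```

```bash
python3 - <<'E'
from h import *
s=status.get_state();print({k:np.round(v,4) for k,v in s.items() if k in("clock","q","tool_pos","contact_force","opening")},yaw(s))
p=snapshot("wrist");C=cloud(p);img=p["img"].astype(int)
near=(abs(C[...,0]-.66)<.05)&(abs(C[...,1]+.128)<.05)
red=near&(img[...,0]>120)&(img[...,1]<70)&(C[...,2]>.083)&(C[...,2]<.095)
print(" bartop",red.sum(),C[red].mean(0),cv2.minAreaRect(C[red][:,:2].astype(np.float32)*1000))
save(p,"wrist2")
E
```

```text
{'clock': np.float64(7.0333), 'q': array([ 0.5165,  1.0288, -0.823 ,  1.4661,  0.8281,  1.0147,  1.132 ]), 'tool_pos': array([ 0.6664, -0.131 ,  0.1324]), 'contact_force': array([-0.6668,  0.3901,  0.1358]), 'opening': np.float64(1.0026)} 94.1834139888643
 bartop 1250 [ 0.66581959 -0.12928893  0.08706325] ((665.9427490234375, -129.41343688964844), (42.95887756347656, 13.7968111038208), 4.965902805328369)
```

View pics/wrist2.png

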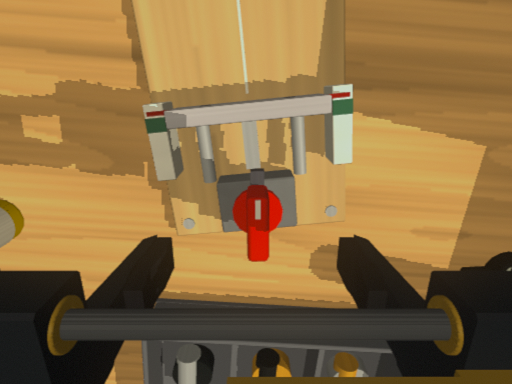

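The knob's bar shows at (257,215), between the fingers and parallel to the pads. Going down to grip it.

Emit:
carry_out(
  linear=[
    [0, 0.001, -0.02],
    [0, 0.001, -0.035],
    [0, 0.001, -0.047],
    [0, 0.001, -0.051],
    [0, 0.001, -0.051],
  ],
  roll=[0.015, 0.015, 0.015, 0.015, 0.015],
)

```text
clock: 7.5
tool_pos: [0.6653, -0.1303, 0.0794]
eef_rot: [-0.046, 0.999, 0.002, -0.001]
contact_force: [-0.3, -0.4, 0.3]
opening: 0.998
```

Emit:
carry_out(
  linear=[
    [0, 0, 0],
    [0, 0, 0],
    [0, 0, 0],
    [0, 0, 0],
    [0, 0, 0],
    [0, 0, 0],
    [0, 0, 0],
    [0, 0, 0],
  ],
  roll=[0, 0, 0, 0, 0, 0, 0, 0],
  gripper=0,
  grip_force=35,
)

```text
clock: 8.17
tool_pos: [0.6653, -0.1303, 0.0795]
eef_rot: [-0.046, 0.999, 0.002, -0.001]
contact_force: [0.2, 0.8, 1.2]
opening: 0.417
```

Emit:
carry_out(
  linear=[
    [0, 0, 0],
    [0, 0, 0],
    [0, 0, 0],
    [0, 0, 0],
    [0, 0, 0],
    [0, 0, 0],
  ],
  roll=[0, 0, 0, 0, 0, 0],
)

```text
clock: 8.67
tool_pos: [0.6653, -0.1295, 0.0795]
eef_rot: [-0.046, 0.999, 0.002, -0.001]
contact_force: [-1.5, 2.3, -0.5]
opening: 0.158
```

Gripped at 14 mm. Now turning it clockwise.

Emit:
carry_out(
  linear=[
    [0, 0, 0],
    [0, 0, 0],
    [0, 0, 0],
    [0, 0, 0],
    [0, 0, 0],
    [0, 0, 0],
    [0, 0, 0],
    [0, 0, 0],
  ],
  roll=[-0.1, -0.2, -0.3, -0.4, -0.5, -0.6, -0.7, -0.8],
)

```text
clock: 9.33
tool_pos: [0.6655, -0.1283, 0.0795]
eef_rot: [0.348, 0.937, 0.003, 0.0]
contact_force: [1.2, 3.3, -1.0]
opening: 0.154
```

Emit:
carry_out(
  linear=[
    [0, 0, 0],
    [0, 0, 0],
    [0, 0, 0],
    [0, 0, 0],
    [0, 0, 0],
    [0, 0, 0],
    [0, 0, 0],
    [0, 0, 0],
  ],
  roll=[-0.1, -0.2, -0.3, -0.4, -0.5, -0.58, -0.62, -0.62],
)

```text
clock: 10.0
tool_pos: [0.6663, -0.1277, 0.0795]
eef_rot: [0.617, 0.787, 0.004, 0.002]
contact_force: [2.8, 1.2, -2.3]
opening: 0.156
```

```bash
python3 - <<'E'
from h import *
s=status.get_state();print({k:np.round(v,4) for k,v in s.items() if k in("clock","q","tool_pos","contact_force","moment","opening")},yaw(s))
E
```

```text
{'clock': np.float64(10.0), 'q': array([ 0.3572,  1.0131, -0.4663,  1.5024,  0.5804,  0.7593, -0.1044]), 'tool_pos': array([ 0.6663, -0.1277,  0.0795]), 'contact_force': array([ 2.8078,  1.2115, -2.3125]), 'moment': array([ 0.2441, -0.4293,  0.0263]), 'opening': np.float64(0.1556)} 13.753082430394326
```

Emit:
carry_out(
  linear=[
    [0, 0, 0],
    [0, 0, 0],
    [0, 0, 0],
  ],
  roll=[-0.03, -0.03, -0.03],
)

```text
clock: 10.25
tool_pos: [0.6663, -0.1276, 0.0795]
eef_rot: [0.628, 0.778, 0.004, 0.002]
contact_force: [1.6, 0.8, -1.2]
opening: 0.156
```

Emit:
carry_out(
  linear=[
    [0, 0, 0],
    [0, 0, 0],
    [0, 0, 0],
    [0, 0, 0],
    [0, 0, 0.01],
    [0, 0, 0.04],
    [0, 0, 0.07],
    [0, 0, 0.1],
  ],
  roll=[0, 0, 0, 0, 0, 0, 0, 0],
  gripper=1,
)

```text
clock: 10.92
tool_pos: [0.666, -0.1276, 0.1811]
eef_rot: [0.628, 0.778, 0.003, 0.001]
contact_force: [0.2, 0.1, 0.3]
opening: 0.737
```

```bash
python3 - <<'E'
from h import *
s=status.get_state();print({k:np.round(v,4) for k,v in s.items() if k in("clock","q","tool_pos","contact_force","moment","opening")},yaw(s))
p=snapshot("wrist");C=cloud(p);img=p["img"].astype(int)
near=(abs(C[...,0]-.66)<.05)&(abs(C[...,1]+.128)<.05)
red=near&(img[...,0]>120)&(img[...,1]<70)&(C[...,2]>.083)&(C[...,2]<.095)
print(" bartop",red.sum(),C[red].mean(0),cv2.minAreaRect(C[red][:,:2].astype(np.float32)*1000))
save(p,"wrist3")
E
```

```text
{'clock': np.float64(10.9167), 'q': array([ 0.3819,  0.8862, -0.521 ,  1.4538,  0.4976,  0.9281, -0.0666]), 'tool_pos': array([ 0.666 , -0.1276,  0.1811]), 'contact_force': array([0.2062, 0.1405, 0.2607]), 'moment': array([-0.0269, -0.0796, -0.0341]), 'opening': np.float64(0.7373)} 12.130436759417012
 bartop 838 [ 0.66613526 -0.12853209  0.0870404 ] ((665.9463500976562, -128.29664611816406), (13.943199157714844, 42.85100173950195), 12.847393035888672)
```

View pics/wrist3.png

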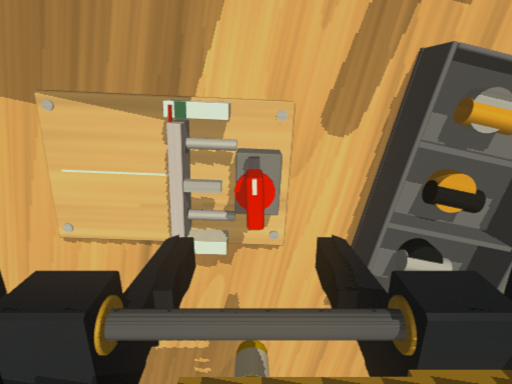

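The bar is now across the jig, at about 1.5 rad, so the knob is at its stop. Next, the bracket.

Emit:
carry_out(
  linear=[
    [-0.014, 0.024, 0.01],
    [-0.03, 0.05, 0.02],
    [-0.046, 0.077, 0.02],
    [-0.062, 0.104, 0.02],
    [-0.078, 0.131, 0.02],
    [-0.094, 0.158, 0.02],
    [-0.11, 0.185, 0.02],
    [-0.126, 0.212, 0.02],
  ],
  roll=[0.12, 0.24, 0.36, 0.48, 0.6, 0.72, 0.84, 0.96],
  gripper=1,
)

```text
clock: 11.63
tool_pos: [0.5432, 0.0855, 0.209]
eef_rot: [0.196, 0.981, 0.009, 0.003]
contact_force: [0.5, 1.0, 0.3]
opening: 0.999
```

Emit:
carry_out(
  linear=[
    [-0.016, 0.027, 0],
    [-0.032, 0.054, 0],
    [-0.048, 0.081, 0],
    [-0.064, 0.108, 0],
    [-0.08, 0.135, 0],
    [-0.09, 0.152, 0],
    [-0.09, 0.152, 0],
    [-0.09, 0.152, 0],
  ],
  roll=[0.12, 0.24, 0.36, 0.48, 0.56, 0.56, 0.56, 0.56],
)

```text
clock: 12.3
tool_pos: [0.453, 0.2382, 0.2096]
eef_rot: [-0.084, 0.996, 0.009, 0.001]
contact_force: [-0.8, -0.8, 0.6]
opening: 0.997
```

```bash
cat > br.py <<'E'
from h import *
np.set_printoptions(precision=4,suppress=True)
import sys
s=status.get_state();print({k:np.round(v,4) for k,v in s.items() if k in("clock","q","tool_pos","contact_force","opening")},yaw(s))
p=snapshot("wrist");C=cloud(p);m=[]
B=(abs(C[...,0]-.45)<.085)&(abs(C[...,1]-.24)<.085)&(p["range_z"]>0)
P=C[B&(C[...,2]>.006)&(C[...,2]<.06)];print(len(P),cv2.minAreaRect(P[:,:2].astype(np.float32)*1000))
T=C[B&(C[...,2]>.046)&(C[...,2]<.06)];print(" platetop",len(T),T.mean(0),cv2.minAreaRect(T[:,:2].astype(np.float32)*1000))
W=C[B&(C[...,2]>.038)&(C[...,2]<.042)];W=W[W[:,0]<.475];print(" webtop",len(W),W.mean(0),cv2.minAreaRect(W[:,:2].astype(np.float32)*1000))
for q,z in [("bracket_grip",.02),("bracket_face",.02)]:
    for r in tip_of(p,q)[:2]: m.append(r["pixel"]);print(q,r["confidence"],r["pixel"],ray(p,*r["pixel"],z))
save(p,sys.argv[1],m)
E
python3 br.py wrist4
```

```text
{'clock': np.float64(12.3), 'q': array([-0.0384,  0.7495, -0.8952,  1.9416,  0.7842,  0.829 ,  0.3749]), 'tool_pos': array([0.453 , 0.2382, 0.2096]), 'contact_force': array([-0.8473, -0.8237,  0.6371]), 'opening': np.float64(0.9975)} 99.6116003438676
3847 ((444.54010009765625, 238.666748046875), (95.51408386230469, 90.05767059326172), 9.328442573547363)
 platetop 1200 [0.4842 0.2446 0.0492] ((484.6446838378906, 245.30526733398438), (14.337645530700684, 89.95681762695312), 9.52979850769043)
 webtop 1103 [0.4453 0.2399 0.0395] ((450.3436279296875, 244.08224487304688), (85.68913269042969, 43.16703796386719), 37.32123565673828)
bracket_grip 0.66 [253.9, 9.3] [0.3051 0.2159 0.02  ]
bracket_grip 0.55 [251.4, 163.8] [0.4462 0.2369 0.02  ]
bracket_face 0.81 [256.2, 203.5] [0.4894 0.2494 0.02  ]
```

View pics/wrist4.png

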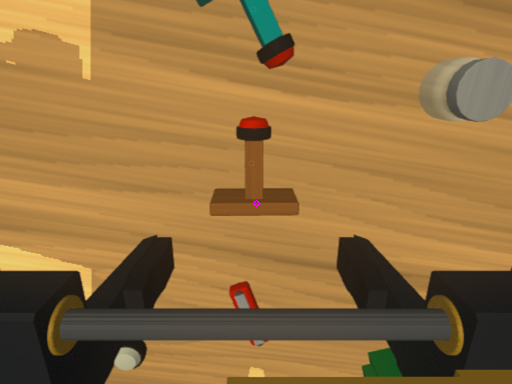

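The wrist view shows the brown bracket upright: plate at (255,202), web at (253,165), with the turquoise copy and the jar clear of it. The grip point is at (0.448, 0.239).

Emit:
carry_out(
  linear=[
    [-0.005, 0.001, -0.03],
    [-0.005, 0.001, -0.06],
    [-0.005, 0.001, -0.09],
    [-0.005, 0.001, -0.115],
    [-0.005, 0.001, -0.135],
    [-0.005, 0.001, -0.15],
    [-0.005, 0.001, -0.15],
    [-0.005, 0.001, -0.15],
  ],
  roll=[0, 0, 0, 0, 0, 0, 0, 0],
)

```text
clock: 13.12
tool_pos: [0.4495, 0.2356, 0.0586]
eef_rot: [-0.08, 0.997, 0.008, 0.0]
contact_force: [0.0, -0.0, 0.7]
opening: 1.001
```

```bash
python3 -c "
from h import *
s=status.get_state();print(s['tool_pos'],yaw(s),s['eef_rot'],s['q'])"
```

```text
[0.44951446 0.23563044 0.05855291] 99.22806294270514 [-8.04348958e-02  9.96730292e-01  7.67679024e-03  1.39381148e-04] [-0.18909587  0.95854309 -0.63618627  2.03994668  1.155845    0.54518
  0.05047713]
```

Emit:
carry_out(
  linear=[
    [-0.001, 0.0035, 0],
    [-0.001, 0.0035, -0.015],
    [-0.001, 0.0035, -0.028],
    [-0.001, 0.0035, -0.032],
    [-0.001, 0.0035, -0.032],
  ],
  roll=[0, 0, 0, 0, 0],
)

```text
clock: 13.53
tool_pos: [0.4487, 0.2391, 0.0268]
eef_rot: [-0.08, 0.997, 0.008, 0.0]
contact_force: [0.4, 0.0, 0.2]
opening: 1.001
```

Emit:
carry_out(
  linear=[
    [0, 0, 0],
    [0, 0, 0],
    [0, 0, 0],
    [0, 0, 0],
    [0, 0, 0],
    [0, 0, 0],
    [0, 0, 0],
    [0, 0, 0],
  ],
  roll=[0, 0, 0, 0, 0, 0, 0, 0],
  gripper=0,
  grip_force=40,
)

```text
clock: 14.2
tool_pos: [0.4487, 0.2391, 0.0268]
eef_rot: [-0.08, 0.997, 0.008, 0.0]
contact_force: [0.5, 0.5, -0.5]
opening: 0.42
```

Emit:
carry_out(
  linear=[
    [0, 0, 0],
    [0, 0, 0],
    [0, 0, 0],
    [0, 0, 0],
    [0, 0, 0],
    [0, 0, 0],
  ],
  roll=[0, 0, 0, 0, 0, 0],
)

```text
clock: 14.7
tool_pos: [0.4488, 0.2391, 0.0268]
eef_rot: [-0.08, 0.997, 0.008, 0.0]
contact_force: [-0.0, 0.3, 1.2]
opening: 0.204
```

```bash
python3 br.py wrist5
```

```text
{'clock': np.float64(14.7), 'q': array([-0.2268,  1.0091, -0.5808,  2.0396,  1.2527,  0.4967, -0.0402]), 'tool_pos': array([0.4488, 0.2391, 0.0268]), 'contact_force': array([-0.017 ,  0.3124,  1.1727]), 'opening': np.float64(0.2041)} 99.20381152891719
15244 ((442.4329528808594, 237.77647399902344), (91.37565612792969, 49.56974411010742), 7.047112464904785)
 platetop 3634 [0.4624 0.2411 0.0504] ((462.41375732421875, 241.1410369873047), (51.40525436401367, 44.07179260253906), 9.368114471435547)
 webtop 4124 [0.4361 0.2371 0.0395] ((442.1791076660156, 244.03781127929688), (71.36124420166016, 43.62748718261719), 46.02657699584961)
bracket_grip 0.71 [252.4, 266.4] [0.4496 0.2383 0.02  ]
bracket_face 0.88 [258.0, 335.8] [0.4919 0.2481 0.02  ]
```

View pics/wrist5.png

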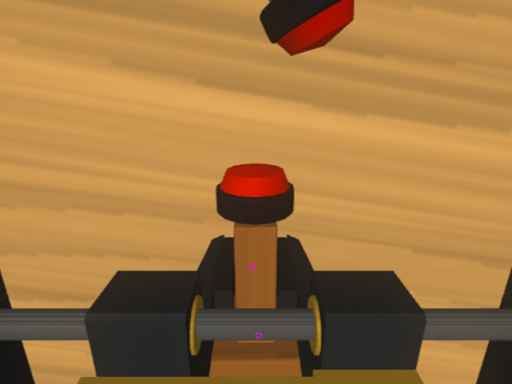

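The bracket is held at 18 mm. Lifting it and carrying it over to the jig's open end.

Emit:
carry_out(
  linear=[
    [0, 0, 0.02],
    [0, 0, 0.05],
    [0, 0, 0.08],
    [0.003, -0.02, 0.09],
    [0.007, -0.05, 0.09],
    [0.012, -0.085, 0.09],
    [0.017, -0.12, 0.09],
    [0.022, -0.155, 0.09],
  ],
  roll=[0, 0, 0, 0, 0, 0, 0, 0],
)

```text
clock: 15.52
tool_pos: [0.4706, 0.0824, 0.1168]
eef_rot: [-0.081, 0.997, 0.007, 0.0]
contact_force: [0.7, 0.8, -0.7]
opening: 0.204
```

Emit:
carry_out(
  linear=[
    [0.005, -0.035, 0],
    [0.01, -0.07, 0],
    [0.016, -0.105, 0],
    [0.022, -0.14, 0],
    [0.028, -0.175, 0],
    [0.033, -0.205, 0],
    [0.037, -0.23, 0],
    [0.037, -0.237, 0],
  ],
  roll=[0, 0, 0, 0, 0, 0, 0, 0],
)

```text
clock: 16.18
tool_pos: [0.507, -0.1605, 0.1158]
eef_rot: [-0.077, 0.997, 0.006, -0.001]
contact_force: [0.1, 0.1, -2.2]
opening: 0.195
```

Emit:
carry_out(
  linear=[
    [0, 0, 0],
    [0, 0, 0],
    [0, 0, 0],
  ],
  roll=[0, 0, 0],
)

```text
clock: 16.43
tool_pos: [0.5068, -0.1587, 0.1158]
eef_rot: [-0.078, 0.997, 0.006, -0.001]
contact_force: [-0.0, 1.0, -1.3]
opening: 0.2
```

```bash
python3 - <<'E'
from h import *
np.set_printoptions(precision=4,suppress=True)
s=status.get_state();print({k:np.round(v,4) for k,v in s.items() if k in("clock","q","tool_pos","eef_rot","contact_force","opening")},yaw(s))
for n in ["wrist","side","scene"]: save(snapshot(n),n+"6")
E
```

```text
{'clock': np.float64(16.4333), 'q': array([ 0.6696,  0.9054, -0.7774,  1.9397,  0.9585,  0.7233,  1.0292]), 'tool_pos': array([ 0.5068, -0.1587,  0.1158]), 'eef_rot': array([-0.0777,  0.997 ,  0.0064, -0.0009]), 'contact_force': array([-0.0457,  0.9753, -1.2852]), 'opening': np.float64(0.1995)} 98.91044907844679
```

View pics/wrist6.png

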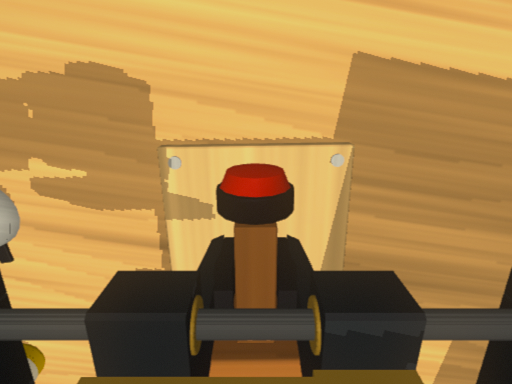

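View pics/side6.png

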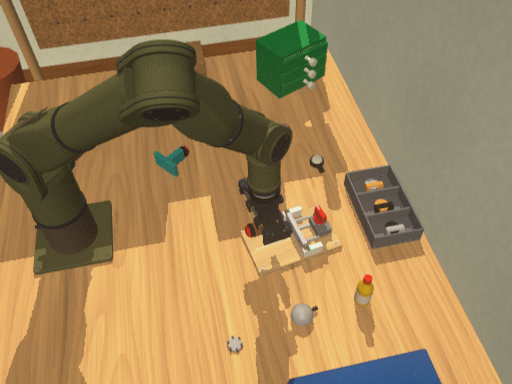

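The bracket is over the bed. The tail at (255,185) is centred between the bed screws at (174,162) and (337,159). Lowering it with a small centring correction.

Emit:
carry_out(
  linear=[
    [0, 0.002, -0.02],
    [0, 0.002, -0.045],
    [0, 0.002, -0.06],
    [0, 0.002, -0.07],
    [0, 0.002, -0.075],
    [0, 0.002, -0.075],
    [0, 0.002, -0.075],
  ],
  roll=[0.01, 0.01, 0.01, 0.01, 0.01, 0.01, 0.01],
)

```text
clock: 17.17
tool_pos: [0.5076, -0.1561, 0.0414]
eef_rot: [-0.083, 0.996, 0.006, -0.0]
contact_force: [0.2, 0.1, -1.2]
opening: 0.202
```

```bash
cat > st.py <<'E'
from h import *
import sys
np.set_printoptions(precision=4,suppress=True)
s=status.get_state();a=np.radians(9.55);d=s["tool_pos"]-np.array([.592,-.141,0]);e=np.array([np.cos(a),np.sin(a)]);n=np.array([-e[1],e[0]])
f=s["contact_force"]
print(s["clock"],s["tool_pos"],"yaw",yaw(s),"jig xy mm",1e3*d[:2]@e,1e3*d[:2]@n,"F x,y,z",f[:2]@e,f[:2]@n,f[2],"M",s["moment"],"open",s["opening"]*88)
p=snapshot("wrist");C=cloud(p);save(p,sys.argv[1])
P=C[(C[...,2]>.0095)&(C[...,2]<.0145)&(C[...,0]<.56)]
q=(P[:,:2]-np.array([.592,-.141]))
u,w=q@e,q@n
for x in (-.12,-.11,-.1):
    k=abs(u-x)<.004
    if k.sum(): print("bed y edges",x,w[k].min(),w[k].max(),k.sum())
T=C[(C[...,2]>.018)&(C[...,2]<.06)];q=(T[:,:2]-np.array([.592,-.141]));u,w=q@e,q@n
k=(u<-.09)&(abs(w)<.03)
if k.sum():print("tail y",w[k].min(),w[k].max(),"x min",u[k].min())
E
python3 st.py wrist7
```

```text
17.1667 [ 0.5076 -0.1561  0.0414] yaw 99.57260313039373 jig xy mm -85.7512823930708 -0.9108125344961833 F x,y,z 0.2543776535482422 0.09525134789311088 -1.1575359172984423 M [ 0.0396 -0.1248  0.0052] open 17.7957739934692
bed y edges -0.12 -0.07572428988438483 0.07348846667200666 2959
bed y edges -0.11 -0.07569574742207275 0.0736978732910635 2661
bed y edges -0.1 -0.07583227521686922 0.07338323565953474 2821
tail y -0.025878148354418977 0.02381210022754229 x min -0.13809071421370805
```

View pics/wrist7.png

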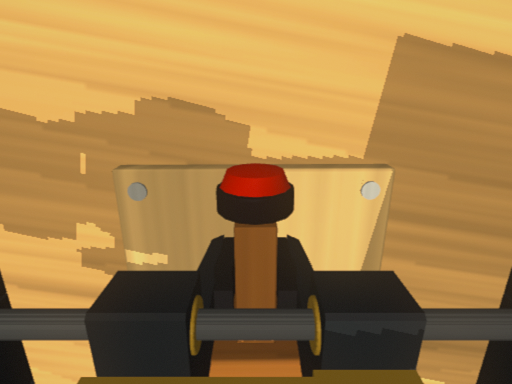

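Centred to under 1 mm and square. Lowering onto the bed and advancing towards the fence.

Emit:
carry_out(
  linear=[
    [0, 0, -0.0015],
    [0, 0, -0.002],
    [0.006, 0.001, -0.002],
    [0.014, 0.0023, -0.002],
    [0.022, 0.0037, -0.002],
    [0.03, 0.005, -0.002],
    [0.0355, 0.006, -0.002],
    [0.0355, 0.006, -0.002],
  ],
  roll=[0, 0, 0, 0, 0, 0, 0, 0],
)

```text
clock: 17.88
tool_pos: [0.5453, -0.1495, 0.0399]
eef_rot: [-0.083, 0.996, 0.007, 0.001]
contact_force: [1.2, 0.0, -1.7]
opening: 0.2
```

```bash
python3 st.py wrist8
```

```text
17.8833 [ 0.5453 -0.1495  0.0399] yaw 99.56263429438211 jig xy mm -47.41257913416553 -0.6252081945902529 F x,y,z 1.1684717828725357 -0.18029880252685926 -1.6531079304338618 M [ 0.0844 -0.1453  0.039 ] open 17.581514170450767
bed y edges -0.12 -0.07553574128938731 0.07374865462331685 5185
bed y edges -0.11 -0.07571505615652403 0.07361329257213908 4848
bed y edges -0.1 -0.07578042991324456 0.0735091765458244 4530
tail y -0.015731397224834718 0.014483663884863556 x min -0.09946715655383558
```

Emit:
carry_out(
  linear=[
    [0, 0, -0.001],
    [0.002, 0.0003, -0.001],
    [0.004, 0.0007, -0.001],
    [0.006, 0.001, -0.001],
    [0.006, 0.001, -0.001],
  ],
  roll=[0, 0, 0, 0, 0],
)

```text
clock: 18.35
tool_pos: [0.5498, -0.149, 0.0388]
eef_rot: [-0.083, 0.997, 0.006, -0.0]
contact_force: [-2.3, -0.0, 3.9]
opening: 0.201
```

```bash
python3 st.py wrist9
```

```text
18.35 [ 0.5498 -0.149   0.0388] yaw 99.5421072133013 jig xy mm -42.938545842582045 -0.901723684419847 F x,y,z -2.24711259315527 0.33437648424795197 3.9415738585524496 M [-0.1397  0.3434 -0.0225] open 17.722418856182724
bed y edges -0.12 -0.07604263581078555 0.0734424715321832 5235
bed y edges -0.11 -0.07596170933629354 0.0737090087588342 5031
bed y edges -0.1 -0.0757443592775957 0.07348204463185722 4720
tail y -0.014135924389037175 0.01263076093815927 x min -0.0949953718810996
```

Emit:
carry_out(
  linear=[
    [0, 0, 0.0005],
    [0.002, 0.0003, 0.0005],
    [0.004, 0.0007, 0.0005],
    [0.006, 0.001, 0.0005],
    [0.006, 0.001, 0.0005],
    [0.006, 0.001, 0.0005],
  ],
  roll=[0, 0, 0, 0, 0, 0],
)

```text
clock: 18.9
tool_pos: [0.554, -0.1484, 0.0388]
eef_rot: [-0.083, 0.997, 0.006, -0.002]
contact_force: [-5.9, 0.6, 2.4]
opening: 0.201
```

```bash
python3 st.py wrist10; python3 - <<'E'
from h import *
for n,(a,b,c,d) in {"side":(190,285,235,350),"scene":(130,225,160,270)}.items():
    p=snapshot(n);im=cv2.cvtColor(p["img"],cv2.COLOR_RGB2BGR)
    cv2.imwrite("pics/%s10.png"%n,cv2.resize(im[a:b,c:d],None,fx=6,fy=6,interpolation=cv2.INTER_CUBIC))
E
```

```text
18.9 [ 0.554  -0.1484  0.0388] yaw 99.53724268072459 jig xy mm -38.672487974173514 -0.9531383686283095 F x,y,z -5.753428376654221 1.6072419418482757 2.3643799736645157 M [-0.1032  0.9323 -0.0852] open 17.702715582280785
bed y edges -0.12 -0.07559336981345811 0.07366092255810439 5457
bed y edges -0.11 -0.07576557455750778 0.07367270162454911 5127
bed y edges -0.1 -0.07570195308782912 0.07363054854986405 4834
tail y -0.004669974337758088 0.0031800682134320757 x min -0.09092040203246153
```

View pics/side10.png

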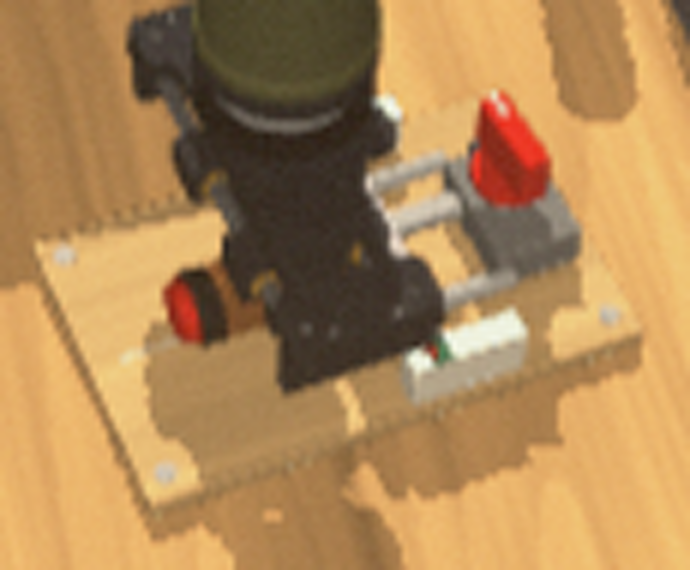

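View pics/scene10.png

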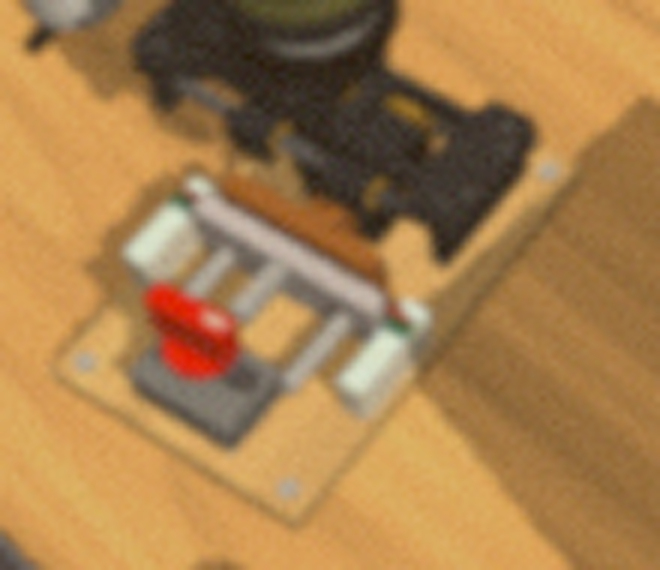

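The plate is flat on the fence in both views, and 5.8 N means about 4 mm of travel. Pressing on.

Emit:
carry_out(
  linear=[
    [0.0015, 0.0003, 0],
    [0.003, 0.0005, 0],
    [0.0045, 0.0008, 0],
    [0.0055, 0.0009, 0],
    [0.0055, 0.0009, 0],
    [0.0055, 0.0009, 0],
    [0.0055, 0.0009, 0],
  ],
  roll=[0, 0, 0, 0, 0, 0, 0],
)

```text
clock: 19.63
tool_pos: [0.5558, -0.1481, 0.0388]
eef_rot: [-0.083, 0.997, 0.005, -0.006]
contact_force: [-10.8, -1.2, 10.4]
opening: 0.202
```

```bash
python3 st.py wrist11
```

```text
19.6333 [ 0.5558 -0.1481  0.0388] yaw 99.5466058444244 jig xy mm -36.88935704104173 -1.0052081363090017 F x,y,z -10.85126509237203 0.6101243802225315 10.413392169274823 M [-0.1199  1.8207 -0.0031] open 17.758067196387497
bed y edges -0.12 -0.07567914534236861 0.07340751811952048 5572
bed y edges -0.11 -0.07585221627886397 0.07370829994187846 5154
bed y edges -0.1 -0.07576077406354356 0.07371524128490295 4872
```

The downforce on the bed has grown to 10 N, and its friction hides the true fence force. Raising slightly before pressing on.

Emit:
carry_out(
  linear=[
    [0.002, 0.0003, 0.0005],
    [0.004, 0.0007, 0.001],
    [0.005, 0.0008, 0.001],
    [0.005, 0.0008, 0.001],
    [0.005, 0.0008, 0.001],
  ],
  roll=[0, 0, 0, 0, 0],
)

```text
clock: 20.1
tool_pos: [0.5574, -0.1478, 0.039]
eef_rot: [-0.083, 0.996, 0.005, -0.009]
contact_force: [-10.1, -0.2, 2.6]
opening: 0.201
```

```bash
python3 st.py wrist12; python3 - <<'E'
from h import *
for n,(a,b,c,d) in {"side":(190,285,235,350),"scene":(130,225,160,270)}.items():
    p=snapshot(n);im=cv2.cvtColor(p["img"],cv2.COLOR_RGB2BGR)
    cv2.imwrite("pics/%s12.png"%n,cv2.resize(im[a:b,c:d],None,fx=6,fy=6,interpolation=cv2.INTER_CUBIC))
E
```

```text
20.1 [ 0.5574 -0.1478  0.039 ] yaw 99.5525608761214 jig xy mm -35.22096771477486 -1.0056238952486471 F x,y,z -9.956939000371317 1.4249642700283265 2.6045371722881088 M [-0.0901  1.3124  0.0084] open 17.72467679371767
bed y edges -0.12 -0.0756297497216141 0.07353818941519438 5255
bed y edges -0.11 -0.07572154747972935 0.07362236133528631 5146
bed y edges -0.1 -0.0758041641035256 0.07351972054539183 4799
```

View pics/side12.png

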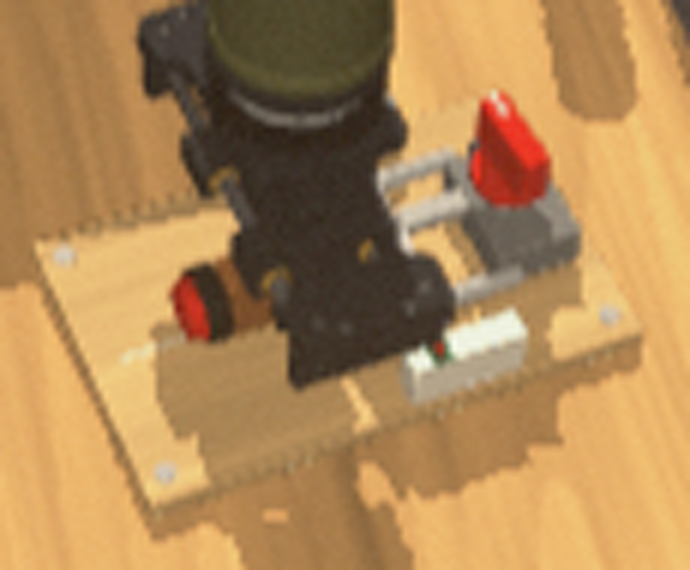

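View pics/scene12.png

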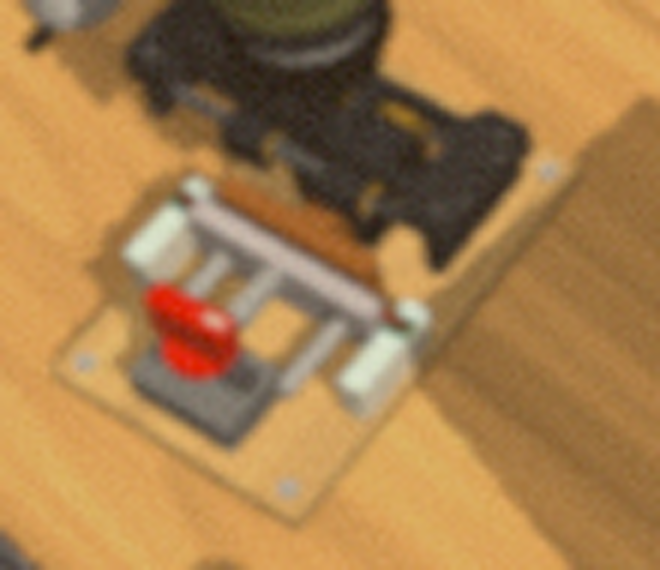

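The pointer sits near the middle of the green zone: about 7.7 mm of travel and 8–10 N. A last small nudge, allowing for the arm's give, then hold that target while taking camera frames.

Emit:
carry_out(
  linear=[
    [0.0035, 0.0006, 0.0008],
    [0.004, 0.0007, 0.0009],
    [0.0045, 0.0008, 0.001],
    [0.0045, 0.0008, 0.001],
    [0.0045, 0.0008, 0.001],
    [0.0045, 0.0008, 0.001],
    [0.0045, 0.0008, 0.001],
    [0.0045, 0.0008, 0.001],
  ],
  roll=[0, 0, 0, 0, 0, 0, 0, 0],
)

```text
clock: 20.92
tool_pos: [0.558, -0.1477, 0.0391]
eef_rot: [-0.083, 0.996, 0.004, -0.013]
contact_force: [-9.2, -0.8, 3.6]
opening: 0.2
```

```bash
python3 st.py wrist13; python3 - <<'E'
from h import *
for i in range(14):
    p=snapshot("scene")
    if i%4==0:
        s=status.get_state();print(s["clock"],s["tool_pos"].round(4),s["contact_force"].round(1),s["eef_rot"].round(4),abs(s["qd"]).max().round(4))
for n,(a,b,c,d) in {"side":(190,285,235,350),"scene":(130,225,160,270)}.items():
    p=snapshot(n);im=cv2.cvtColor(p["img"],cv2.COLOR_RGB2BGR)
    cv2.imwrite("pics/%s13.png"%n,cv2.resize(im[a:b,c:d],None,fx=6,fy=6,interpolation=cv2.INTER_CUBIC))
E
python3 st.py wrist14
```

```text
20.9167 [ 0.558  -0.1477  0.0391] yaw 99.56849624022146 jig xy mm -34.679320977582826 -0.9566747465649028 F x,y,z -9.231483380767127 0.7886404477796262 3.582573791472578 M [-0.1681  1.5095  0.0802] open 17.613626237493694
bed y edges -0.12 -0.07598241290617441 0.07377489611030277 5530
bed y edges -0.11 -0.07576398898616896 0.07353737321071017 5123
bed y edges -0.1 -0.07565076083476287 0.07361674824194553 4831
21.0167 [ 0.558  -0.1477  0.0392] [-8.5 -0.8  2.6] [-0.0835  0.9964  0.004  -0.0131] 0.0008
21.2167 [ 0.558  -0.1477  0.0391] [-10.2  -0.8   3.5] [-0.0835  0.9964  0.0039 -0.0132] 0.002
21.4167 [ 0.558  -0.1477  0.0392] [-9.8 -1.4  3.3] [-0.0835  0.9964  0.0039 -0.0132] 0.0015
21.6167 [ 0.558  -0.1477  0.0391] [-8.9 -0.1  3.5] [-0.0835  0.9964  0.004  -0.0132] 0.0019
21.7667 [ 0.558  -0.1477  0.0392] yaw 99.57217442595251 jig xy mm -34.677362108082136 -0.9704882405180905 F x,y,z -10.10676429193948 1.2586651771027344 3.1858145882730384 M [-0.1366  1.5664  0.0164] open 17.82814398627964
bed y edges -0.12 -0.0756031569429337 0.07350928076441528 5531
bed y edges -0.11 -0.07567969964646809 0.07377100439442312 5122
bed y edges -0.1 -0.07588852049099007 0.07346375465107965 4842
```

View pics/side13.png

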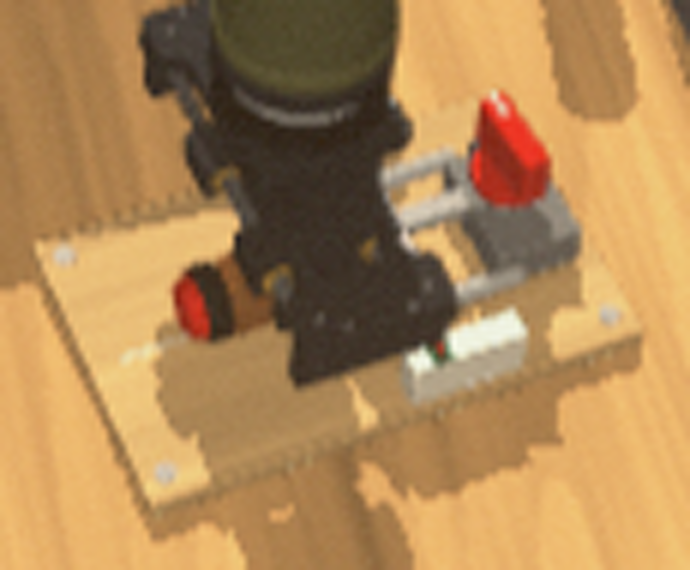

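View pics/scene13.png

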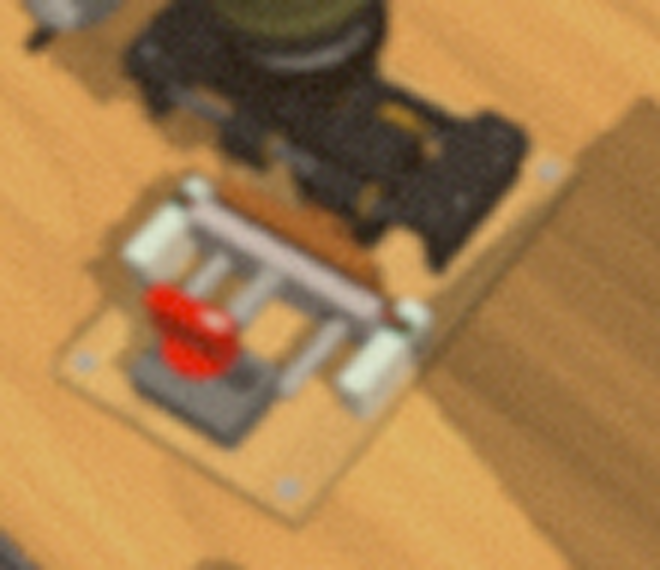

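View pics/wrist14.png

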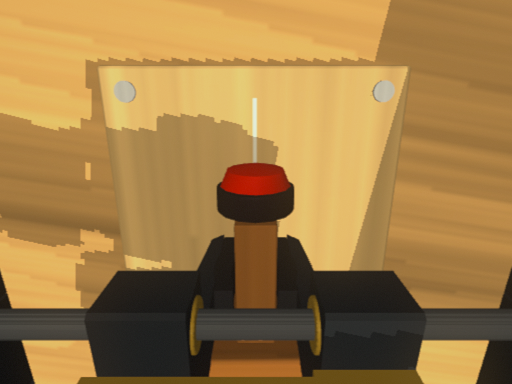

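The line at (254,130) runs into the middle of the tail, the pointer is amid the green and the push is steady at 9–10 N. Holding for two more seconds, then handing in.

```bash
python3 - <<'E'
from h import *
for i in range(40):
    p=snapshot("side")
s=status.get_state();print(s["clock"],s["tool_pos"].round(4),s["contact_force"].round(1),s["eef_rot"].round(4))
print(finish_job())
E
```

```text
23.8167 [ 0.558  -0.1477  0.0391] [-9.9 -0.2  3.6] [-0.0835  0.9964  0.004  -0.0132]
the job is handed in; nothing more can be done
None
```

The knob is turned to its stop and the bracket is standing on the bed, pressed against the freed fence with about 9–10 N. I handed the job in at 23.8 s with the arm still holding that pose, push and grip; it returned no verdict.

- **Knob:** the camera measured its bar about 1.5 rad from the jig's axis. My first grip would have run joint 7 past its limit on the turn, so I gripped again a half turn round.
- **Position:** the brown bracket was about 1 mm or less from the white line by the wrist camera. The tool was within about 0.1° of the jig's direction, and the plate looked flat on the fence in both outside views.
- **Push:** 8.5–10.2 N along the jig, steady for nearly 3 s. The tool's travel put the fence at about 8.2 mm, or roughly 8.9 N, and the pointers were in the green near the middle. The wrist reads slightly more than that, probably because the bracket also rests on the bed with about 3 N and rubs there.
- **Imperfect:** the tool leaned by about 0.026 rad under the push, within the 0.1 rad allowed. I did not measure the bracket's own tilt separately.
- **Other things:** nothing else was gripped, and no unexpected force showed. I did not re-measure their positions at the end.

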